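Put the till kit away in the counter organiser

TASK

Closing the restaurant's counter: put the small kit away in the three-module organiser. Both desk tape rolls go flat over the post, the larger one at the bottom and the smaller one on it; the round-footed hand stamp stands upright in the round well; the small stapler stands on its base, down in the rectangular bay. Leave the square-footed stamp, the long stapler and the big parcel tape roll where they are.

Things in the scene. Friction and masses are not known exactly. Their poses are not given: they have to be found in the camera images.
- large_tape: the larger of the two desk tape rolls, off-white, lying flat: ring of outer diameter 60 mm, core hole 30 mm, 24 mm high, about 50 g. Origin: centre of its underside on its axis; z up its axis. Belongs on the post, underneath
- small_tape: the smaller desk tape roll, off-white, lying flat: ring of outer diameter 46 mm, core hole 30 mm, 18 mm high, about 25 g. Origin: centre of its underside on its axis; z up its axis. Belongs on the post, on top of the larger roll
- round_stamp: wooden hand stamp standing upright: round foot 44 mm in diameter and 16 mm high, above it an upright wooden handle 22 mm in diameter (straight from 28 to 66 mm height), 72 mm high overall, about 60 g. Origin: centre of the foot's underside; z up the handle. Belongs in the round well
- small_stapler: the small black stapler standing on its base: 70 mm long (its x axis), base 26 mm wide (y), 44 mm high (z); its upper arm, from 24 mm height to the top, is a straight-sided block 22 mm wide and 67 mm long; about 90 g, centre of mass near the middle. Origin: centre of its underside. Belongs in the rectangular bay, either end first
- square_stamp: look-alike that stays: wooden hand stamp with the same handle but a square foot, 44 x 44 x 16 mm, 72 mm high overall. Origin: centre of the foot's underside
- long_stapler: look-alike that stays: long black stapler, 130 mm long (its x axis), 30 mm wide, 52 mm high. Origin: centre of its underside
- parcel_roll: look-alike that stays: big off-white parcel tape roll lying flat, outer diameter 88 mm, core hole 52 mm, 46 mm high. Origin: centre of its underside
- post_module: fixed white plastic module 104 x 104 mm, one of three in a row (108 mm apart) in a low black tray (rim 10 mm high); they swap places between starts. Origin: centre of its underside, 4 mm above the counter; z up, x, y along its sides. This one is a flat plate 14 mm thick with an upright dark steel post in its middle, 12 mm in diameter, rising to 70 mm above the origin
- well_module: fixed white plastic module 104 x 104 mm, one of three in a row (108 mm apart) in a low black tray (rim 10 mm high); they swap places between starts. Origin: centre of its underside, 4 mm above the counter; z up, x, y along its sides. This one is 18 mm high with a round well in its middle, 64 mm in diameter and 10 mm deep (its floor is 8 mm above the origin)
- bay_module: fixed white plastic module 104 x 104 mm, one of three in a row (108 mm apart) in a low black tray (rim 10 mm high); they swap places between starts. Origin: centre of its underside, 4 mm above the counter; z up, x, y along its sides. This one is 18 mm high with a rectangular bay in its middle, 92 mm along x, 48 mm along y, 10 mm deep (floor 8 mm above the origin)
There are look-alikes about, which are no part of the job. What is shaped like the round_stamp but green, purple or white is not meant.

How it is judged:
At the end, for the whole second after the job is handed in: Upright (0.1 rad), at rest, seated within 4 mm in height: large tape on the post plate, small tape on it (12 mm off centre at most), round stamp in the well (13 mm), small stapler in the bay (20 mm; along it within 0.5 rad, either way). Look-alikes upright, within 25 mm of their starts (horizontal distance between each of large_tape, small_tape and post_module below 0.012 m and z of large_tape in the frame of post_module between 0.01 and 0.018 m and angle between each of large_tape, small_tape, round_stamp, small_stapler, square_stamp, long_stapler, parcel_roll's own z axis and vertical below 0.1 rad and z of small_tape in the frame of post_module between 0.034 and 0.042 m and horizontal distance between round_stamp and well_module below 0.013 m and z of round_stamp in the frame of well_module between 0.004 and 0.012 m and horizontal distance between small_stapler and bay_module below 0.02 m and z of small_stapler in the frame of bay_module between 0.004 and 0.012 m and angle between the x axis of small_stapler and the x axis of bay_module, either way round below 0.5 rad and linear speed of each of large_tape, small_tape, round_stamp, small_stapler, square_stamp, long_stapler, parcel_roll below 0.02 m/s and angular speed of each of large_tape, small_tape, round_stamp, small_stapler, square_stamp, long_stapler, parcel_roll below 0.2 rad/s and distance of each of square_stamp, long_stapler, parcel_roll from where it was at the start of the episode below 0.025 m); the robot touches nothing.
It fails at once if the square stamp is moved more than 25 mm (distance of square_stamp from where it was at the start of the episode above 0.025 m).
It fails at once if the long stapler is moved more than 25 mm (distance of long_stapler from where it was at the start of the episode above 0.025 m).
It fails at once if the parcel roll is moved more than 25 mm (distance of parcel_roll from where it was at the start of the episode above 0.025 m).
It also fails if it takes over 115 s, if anything falls off the work surface, if the arm or the gripper's body presses on something with over 40 N, if the wrist force passes 120 N, or if a joint passes its speed limit or range.

ROBOT

A 7-joint arm with a two-finger parallel gripper is mounted at the origin on the work surface. World frame = base frame: x ahead of the robot, y to its left, z up, the work surface at z = 0. Lengths are in m, angles in rad, forces in N, time in s.
With the tool pointing down it reaches from about 0.4 to 0.85 m from the base axis. Payload 4.5 kg.
Tool frame: the origin (TCP) lies at the very end of the fingers, on their centre line; the grasp point (between the pads) lies 19 mm behind it (grip_point_offset is the distance from the TCP to the grasp point, in m); z points along the fingers, y is the line along which they close (so a half turn about z gives the same grasp; the last joint's range is limited). The gripper opens to 88 mm and grips with 3 to 60 N. Pads are 18 mm wide; open, the fingers measure 123 mm over their backs; the gripper's body (75 mm by 187 mm) begins 45 mm behind the grasp point.
Start: joints at [-1.287, 0.689, -0.195, 1.565, 0.157, 0.902, -0.215], TCP at [0.154, 0.606, 0.239] pointing down, gripper open.
Joint ranges: [-3.01, 3.01], [-0.46, 2.08], [-1.47, 1.51], [0.13, 2.56], [-1, 4.14], [0.04, 2.09], [-2.66, 2.66]. Speed limits (rad/s): [2.57, 2.57, 3.14, 3.14, 3.14, 3.14, 3.14].

INTERFACE

Orientations are given as a unit quaternion [x, y, z, w].
In Python, from plant import get_state, snapshot, camera_params, finish_job, grip_point_offset gives the robot as it stands.
- The arm moves only by the tool inch_along, called as a command line: name --argument value ..., lists and objects as JSON in quotes. Schema: {"type":"object","properties":{"moves":{"type":"object","properties":{"rows":{"type":"array","items":{"type":"array","items":{"type":"number"},"minItems":7,"maxItems":7},"minItems":1,"maxItems":10}},"additionalProperties":false,"required":["rows"]},"clamp_n":{"type":"number"},"only":{"type":"string"},"quiet":{"type":"boolean"},"lines":{"type":"string"}},"required":["moves"],"additionalProperties":false}. moves is an object whose key "rows" holds a list of rows, 1 to 10 of them, each of 7 numbers: the opening from 0.0 (shut) to 1.0 (fully open), then dx, dy, dz in parts of the range, where 1.0 means 0.5 m, then a rotation vector rx, ry, rz in shares of pi rad (1.0 is pi rad); each row is the pose to reach, as a shift and turn from the pose commanded when the call began, along the tool's axes at that moment; what a row does not reach only later rows make up. A row lasts 1/10 s, in which the tool goes at most 0.05 m and 0.15 rad, less where a joint would pass 70% of its speed; a pose out of reach is approached as far as the arm can. The fingers move at their own pace and stop on an object; clamp_n is the grip in N (left out, the last holds). Time passes only in rows, so rows that do not move let the fingers close. The tool returns the time, the measured TCP pose, the force, the opening and the grip force at its end. only (a regular expression) keeps the lines of the reply that match it, lines (a string "A,B") keeps lines A to B, and quiet returns only ok. Shift and turn numbers lie between -1 and 1, and a call with a number outside is refused. Input that does not fit is refused with a message, and nothing moves.
- get_state(): the state, without advancing time (a new reading comes with each control period).
- snapshot(name): name is "scene" or "top" or "wrist"; returns (picture, depth): 384x512x3 uint8, red, green, blue; 384x512 float32, m along the optical axis (not along the pixel's ray), 0 where there is no reading.
- camera_params(name): a dict with "fx", "fy", "cx", "cy" (pixels), "k1" (the pictures are not rectified: a ray, as slopes to the right and down, at radius r is drawn at 1 + k1 r^2 times it, then the intrinsics apply), "rvec" (rotation vector, rad) and "tvec" (3), from world to camera coordinates, as OpenCV has them. Camera axes: x right, y down, z forward; pixel columns grow to the right and rows downward; lengths in m; the calibration is good to about 2 mm. A picture is of the moment at which its call begins: read the wrist's pose just before it. camera_params takes no time and is no camera call; for the wrist camera it gives the pose at the moment of the call.
- finish_job(): hands the job in; it is judged then, once.
The state is a dict: "clock": time; "q": joint angles; "qd": joint speeds; "joint_torque": joint torques, N m; "tool_pos": TCP position; "eef_rot": TCP orientation; "contact_force": force on the tool from outside, world axes, zero at the start; "moment": the same for the moment, N m; "opening": opening from 0.0 (shut) to 1.0 (fully open); "finger_force": force on a finger pad.
Only numpy, scipy, OpenCV 4.12 (cv2) and the standard library are available. Lean on these libraries where they do the work, as an engineer would, in place of code of your own. Each camera call takes 0.05 s, during which the arm holds its last target. There are 200 camera calls.

## Working session

There is one attempt and no reset: what is moved stays moved. The work goes in short steps, Python scripts to look and compute and a tool call to move; the robot and the scene stay as the last step left them, time stands still between calls to the robot, and variables do not carry over. Pictures are saved under pics/ and viewed, at most 14 in all, crops included, and the job is handed in when it is done.

```bash
mkdir -p pics; ls
```

Create h.py:
```python
import numpy as np, cv2
from plant import *
from scipy.spatial.transform import Rotation as R
def shot(name, fn=None):
    p=camera_params(name); im,d=snapshot(name)
    if fn: cv2.imwrite('pics/'+fn, im[:,:,::-1])
    return im,d,p
def cloud(d,p):
    h,w=d.shape; v,u=np.mgrid[0:h,0:w].astype(float)
    K=np.array([[p['fx'],0,p['cx']],[0,p['fy'],p['cy']],[0,0,1.]])
    n=cv2.undistortPoints(np.stack([u.ravel(),v.ravel()],1)[:,None],K,np.array([p['k1'],0,0,0,0.]))[:,0]
    c=np.c_[n,np.ones(len(n))]*d.ravel()[:,None]
    Rm=cv2.Rodrigues(np.array(p['rvec'],float))[0]
    return ((c-np.array(p['tvec']))@Rm).reshape(h,w,3)
```

Run:
```python
from h import *
s=get_state();print(s)
print(grip_point_offset if not callable(grip_point_offset) else grip_point_offset())
for n in('top','scene'):
    im,d,p=shot(n,n+'1.png');print(p);P=cloud(d,p);np.savez(n+'1.npz',im=im,d=d,P=P)
```

```text
pics
{'clock': 0.0, 'q': array([-1.28724878,  0.68997823, -0.19455371,  1.56634288,  0.15734169,
        0.9024737 , -0.2150971 ]), 'qd': array([-5.11951234e-04, -2.04919130e-04,  2.77100474e-05, -1.14646149e-03,
        2.30883210e-03, -1.01985701e-03, -1.29002213e-05]), 'joint_torque': array([ 2.12460700e-04, -5.27557003e+01, -1.26678083e+00, -1.53426272e+01,
       -5.25840896e-02,  6.43188134e-03,  1.70879107e-04]), 'tool_pos': array([0.15435608, 0.60499589, 0.23791494]), 'eef_rot': array([ 1.24478156e-01,  9.92221939e-01, -9.00567878e-04, -4.48333889e-05]), 'contact_force': array([0.13038665, 0.59011817, 0.46825014]), 'moment': array([ 0.03449819, -0.00563808, -0.02882273]), 'finger_force': 0.0, 'opening': 1.0006552376819755}
0.0187
{'fx': 408.34509379967045, 'fy': 408.34509379967045, 'cx': 258.76783727333066, 'cy': 195.77534887777233, 'k1': -0.02629811093089261, 'rvec': array([ 2.16734247, -2.11543493,  0.22853386]), 'tvec': array([0.02521264, 0.51851489, 0.95721599])}
{'fx': 372.79498019811786, 'fy': 372.79498019811786, 'cx': 250.58670156741593, 'cy': 187.47327824582806, 'k1': -0.1232099579814376, 'rvec': array([ 0.66446308,  2.65940558, -1.07957862]), 'tvec': array([ 0.42809447, -0.17975044,  1.49507981])}
```

View pics/top1.png

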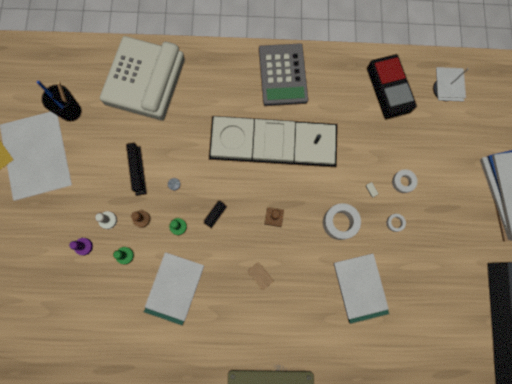

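View pics/scene1.png

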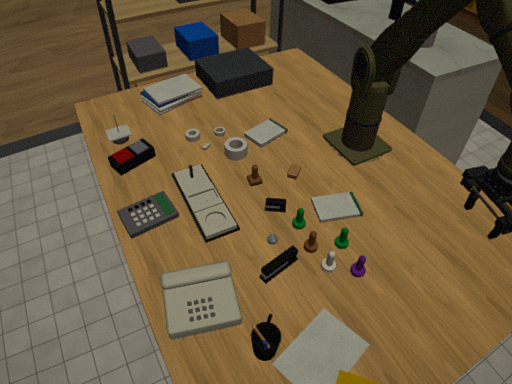

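The top view shows the candidates:
- **Stamps:** brown round (141,218), brown square-footed (275,216), white (107,219), green (178,226) and (124,256), purple (82,246). Brown with a round foot fits `round_stamp`.
- **Staplers:** small (215,213), long (137,168). The shorter one is meant.
- **Rolls:** ring (405,181), ring (397,222), parcel (343,221). The two thinner desk rolls are meant, with the larger probably at (405,181).
- **Modules:** well (233,137), bay (275,140), post (316,143).

Next I'll measure them and check an enlarged crop.

Run:
```python
from h import *
z=np.load('top1.npz');P=z['P'];im=z['im'];d=z['d']
m=((P[...,2]>.007)&(d>0)).astype(np.uint8)
print('table z',np.median(P[230:260,290:310,2]))
n,l,st,c=cv2.connectedComponentsWithStats(m)
for i in range(1,n):
    if st[i,4]<40: continue
    q=P[l==i];zt=np.percentile(q[:,2],95)
    top=q[q[:,2]>zt-.006]
    (a,b),(w,h),an=cv2.minAreaRect((top[:,:2]*1000).astype(np.float32))
    t2=q[:, :2]; (e,f),(w2,h2),an2=cv2.minAreaRect((t2*1000).astype(np.float32))
    print(c[i].round(),st[i,4],'zt %.3f'%zt,'top rect',np.round([a,b,w,h,an],1),'all',np.round([e,f,w2,h2,an2],1), im[l==i].mean(0).round())
a=cv2.resize(im[150:270,60:300],None,fx=3,fy=3,interpolation=cv2.INTER_CUBIC)
b=cv2.resize(im[150:250,300:440],None,fx=2.4,fy=2.4,interpolation=cv2.INTER_CUBIC)
o=np.zeros((600,720,3),np.uint8);o[:360]=a;o[360:600,:336]=b
o[360:600,340:]=cv2.resize(im[105:175,200:345],(380,240))
cv2.imwrite('pics/crop1.png',o[:,:,::-1])
```

```text
table z -1.909625264134146e-05
[143.  77.] 4999 zt 0.079 top rect [814.7 294.1  42.9 185.5  75.7] all [828.  348.6 173.4 191.2  75.5] [148. 147. 132.]
[283.  74.] 2696 zt 0.029 top rect [858.5 -19.9 167.  118.7   5.7] all [859.2 -20.3 171.  120.8   5.7] [93. 98. 89.]
[391.  87.] 2101 zt 0.054 top rect [ 827.2 -309.5  159.3   76.2   16.6] all [ 827.4 -309.1  162.3   80.2   16.8] [66. 43. 41.]
[449.  84.] 957 zt 0.040 top rect [ 840.4 -469.9   76.4   94.3   89.4] all [ 840.9 -469.8   76.6   95.6   90. ] [148. 148. 144.]
[ 60. 101.] 1063 zt 0.124 top rect [740.7 540.3  50.2  53.8   1.4] all [740.3 538.8  72.5  71.6  18.6] [27. 25. 24.]
[273. 140.] 5267 zt 0.024 top rect [672.7   2.4 319.9 105.7  87.9] all [673.2   1.5 334.9 121.   88.2] [155. 154. 139.]
[135. 168.] 679 zt 0.054 top rect [583.8 347.9 123.8  25.4  11.4] all [582.4 347.1 127.   28.2  11.2] [30. 27. 25.]
[501. 188.] 1750 zt 0.063 top rect [ 540.6 -572.5   49.1  209.8   86.2] all [ 539.8 -574.3   69.8  233.2   88.5] [124. 123. 120.]
[405. 181.] 397 zt 0.027 top rect [ 573.2 -339.5   58.9   58.4   12.1] all [ 573.8 -340.3   5
[... 1277 characters left out ...]
ct [367.3 364.3  18.6  18.8   1.6] all [366.  362.3  38.1  42.3  84.9] [ 52. 102.  55.]
[173. 289.] 2637 zt 0.017 top rect [290.1 239.6 101.9 151.8  73.5] all [290.1 239.6 101.9 151.8  73.5] [153. 156. 152.]
[361. 288.] 2636 zt 0.021 top rect [ 299.6 -220.4  152.   102.8   14.4] all [ 299.6 -220.5  152.   103.2   14.4] [151. 154. 150.]
[260. 275.] 365 zt 0.021 top rect [325.2  30.3  59.8  35.7  40.4] all [325.3  30.3  59.8  35.8  40.1] [139. 113.  85.]
[501. 318.] 2433 zt 0.087 top rect [ 285.5 -550.2   10.1  165.    86.7] all [ 223.2 -550.8   12.   290.9   88.7] [25. 24. 24.]
[269. 377.] 1155 zt 0.016 top rect [ 89.8   0.5  30.  204.5   0.5] all [ 89.8   0.5  30.4 204.5   0.7] [87. 84. 60.]
```

View pics/crop1.png

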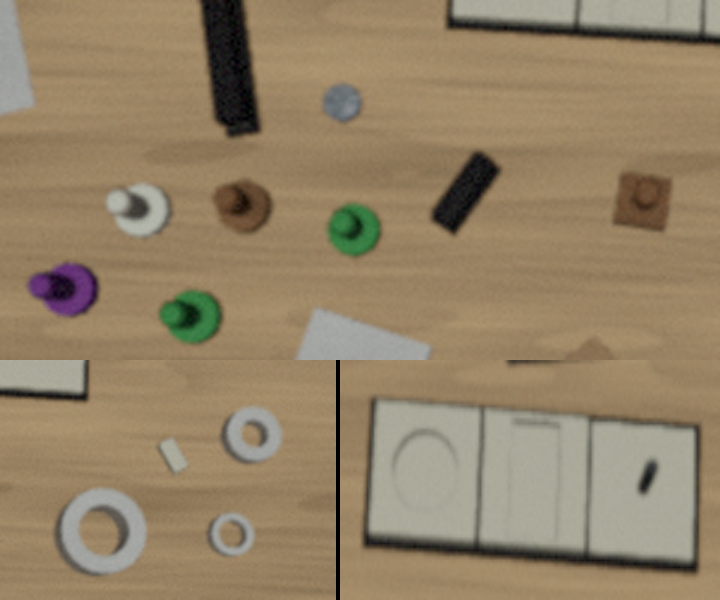

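The crop confirms it: the brown round-footed stamp sits at top-view (141,218), the square-footed one at (275,216), the short stapler at (215,213), and the larger and smaller desk rolls at (405,181) and (397,222). Modules run well, bay, post from left to right. Next I'll refine the module positions and work out the first move.

Add to h.py:
```python
def to(x,y,z,yaw):
    "tool-axes shift and turn to reach a downward pose; yaw = world angle of tool y (deg), mod 180"
    s=get_state(); R0=R.from_quat(s['eef_rot']).as_matrix()
    d=R0.T@(np.array([x,y,z])-s['tool_pos'])
    opts=[]
    for a in (yaw,yaw+180):
        a=np.radians(a); Y=np.array([np.cos(a),np.sin(a),0]);Z=np.array([0,0,-1.])
        T=np.c_[np.cross(Y,Z),Y,Z]; opts.append(R.from_matrix(R0.T@T).as_rotvec())
    r=min(opts,key=np.linalg.norm)
    print('d',d.round(4),'r',r.round(3),'q7 %.2f'%s['q'][6],'dist %.3f'%np.linalg.norm(d))
```

Run:
```python
from h import *
z=np.load('top1.npz');P=z['P'];im=z['im'].astype(int)
sub=P[115:170,205:340].reshape(-1,3);c=im[115:170,205:340].reshape(-1,3)
q=sub[(sub[:,2]>.05)];print('post',len(q),q.mean(0),q[q[:,2]>.068].mean(0))
w=sub[(c.min(1)>110)&(sub[:,2]>.012)]
print('white',cv2.minAreaRect((w[:,:2]*1000).astype(np.float32)))
for y0,name in((110,'well'),(2,'bay')):
    k=(abs(sub[:,1]*1000-y0)<46)&(abs(sub[:,0]-.674)<.047)&(sub[:,2]<.0165+.002)
    e=sub[k];print(name,cv2.minAreaRect((e[:,:2]*1000).astype(np.float32)),k.sum())
to(.4585,.3297,.12,75.7)
```

```text
post 50 [ 0.54175257 -0.03923189  0.43427776] [ 0.50266411 -0.01861174  0.55328565]
white ((531.0154418945312, 5.451080322265625), (319.5011901855469, 390.1075134277344), 88.58393859863281)
well ((675.4844970703125, 109.70843505859375), (88.12293243408203, 90.35546112060547), 0.21485723555088043) 472
bay ((675.0099487304688, 1.2687454223632812), (96.43898010253906, 82.61566162109375), 13.559529304504395) 634
d [-0.3627 -0.1915  0.1184] r [-0.002  0.    -0.   ] q7 -0.22 dist 0.427
```

Careful with the scale: shifts go in shares of 0.5 m and turns go in shares of pi rad. That gives: -0.36 m is -0.72, -0.19 m is -0.38.

inch_along --moves '{"rows":[[0.7, -0.72, -0.38, 0.12, 0, 0, 0], [0.7, -0.72, -0.38, 0.12, 0, 0, 0], [0.7, -0.72, -0.38, 0.12, 0, 0, 0], [0.7, -0.72, -0.38, 0.12, 0, 0, 0], [0.7, -0.72, -0.38, 0.12, 0, 0, 0], [0.7, -0.72, -0.38, 0.12, 0, 0, 0], [0.7, -0.72, -0.38, 0.12, 0, 0, 0], [0.7, -0.72, -0.38, 0.12, 0, 0, 0], [0.7, -0.72, -0.38, 0.12, 0, 0, 0], [0.7, -0.72, -0.38, 0.12, 0, 0, 0]]}' --clamp_n 20

```text
clock: 1.1
tool_pos: [0.4581, 0.3298, 0.178]
eef_rot: [0.127, 0.992, -0.001, -0.0]
contact_force: [0.4, 0.0, -0.0]
opening: 0.7
finger_force: 0.0
```

Run:
```python
from h import *
im,d,p=shot('wrist','w1.png');P=cloud(d,p)
k=(d>0)&(P[...,2]>.066)&(P[...,2]<.078)&(abs(P[...,0]-.458)<.04)&(abs(P[...,1]-.329)<.04)
print(k.sum(),P[k].mean(0) if k.any() else 0)
k=(d>0)&(P[...,2]>.01)&(P[...,2]<.08)&(abs(P[...,0]-.458)<.035)&(abs(P[...,1]-.329)<.035)
print(cv2.minAreaRect((P[k][:,:2]*1000).astype(np.float32)))
z=np.load('top1.npz');P=z['P'];d=z['d'];im=z['im'].astype(int)
sl=np.s_[115:170,205:340];g=d[sl]>0
sub=P[sl][g];c=im[sl][g]
k=(sub[:,2]>.04)&(sub[:,2]<.09);print('post',k.sum(),sub[k].mean(0),d[sl].size-g.sum())
w=sub[(c.min(1)>110)&(sub[:,2]>.012)&(sub[:,2]<.03)]
print('white',cv2.minAreaRect((w[:,:2]*1000).astype(np.float32)))
to(.4585,.3297,.028,75.7)
```

```text
424 [0.45704078 0.33121884 0.07006628]
((455.3451843261719, 331.6409606933594), (43.05660629272461, 37.73139953613281), 78.54769134521484)
post 38 [ 0.66677914 -0.10465654  0.06311365] 19
white ((672.639892578125, 1.787933349609375), (320.4466857910156, 105.66584014892578), 87.85445404052734)
d [-0.0031 -0.002   0.1504] r [-0.    -0.001 -0.002] q7 0.37 dist 0.150
```

View pics/w1.png

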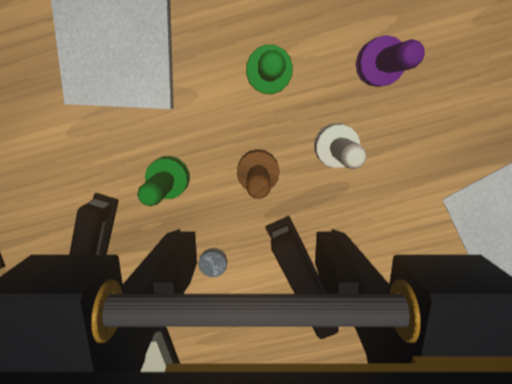

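The wrist view shows the brown stamp at (258,175), just ahead of the fingers, with the white one at (340,148) and the green ones well clear. I'll descend and grip.

In the tool's units: 0.15 m is 0.3, -0.002 m is -0.004.

inch_along --moves '{"rows":[[0.7, -0.005, -0.004, 0.1, 0, 0, 0], [0.7, -0.005, -0.004, 0.2, 0, 0, 0], [0.7, -0.005, -0.004, 0.26, 0, 0, 0], [0.7, -0.005, -0.004, 0.3, 0, 0, 0], [0.7, -0.005, -0.004, 0.3, 0, 0, 0], [0.7, -0.005, -0.004, 0.3, 0, 0, 0]]}' --clamp_n 20

```text
clock: 1.75
tool_pos: [0.4569, 0.3321, 0.0292]
eef_rot: [0.123, 0.992, 0.001, -0.0]
contact_force: [0.2, 1.1, -0.4]
opening: 0.696
finger_force: 0.0
```

inch_along --moves '{"rows":[[0, 0, 0, 0, 0, 0, 0], [0, 0, 0, 0, 0, 0, 0], [0, 0, 0, 0, 0, 0, 0], [0, 0, 0, 0, 0, 0, 0], [0, 0, 0, 0, 0, 0, 0], [0, 0, 0, 0, 0, 0, 0], [0, 0, 0, 0, 0, 0, 0]]}' --clamp_n 20

```text
clock: 2.45
tool_pos: [0.4585, 0.3301, 0.029]
eef_rot: [0.125, 0.992, 0.0, 0.0]
contact_force: [-0.5, 0.1, 3.5]
opening: 0.239
finger_force: 20.0
```

inch_along --moves '{"rows":[[0, 0, 0, -0.06, 0, 0, 0], [0, 0, 0, -0.16, 0, 0, 0], [0, 0, 0, -0.24, 0, 0, 0], [0, 0, 0, -0.24, 0, 0, 0], [0, 0, 0, -0.24, 0, 0, 0]]}' --clamp_n 20

```text
clock: 2.95
tool_pos: [0.4584, 0.3299, 0.1491]
eef_rot: [0.125, 0.992, 0.0, 0.0]
contact_force: [-0.3, -0.1, -1.6]
opening: 0.241
finger_force: 20.0
```

```bash
python3 -c "
from h import *
to(.676,.110,.12,88); to(.676,.110,.043,88)"
```

```text
d [-0.2652 -0.1592  0.0292] r [ 0.001  0.001 -0.215] q7 0.36 dist 0.311
d [-0.2651 -0.1593  0.1062] r [ 0.001  0.001 -0.215] q7 0.36 dist 0.327
```

In the tool's units: -0.265 m is -0.53, -0.159 m is -0.318, -0.21 rad is -0.0668.

inch_along --moves '{"rows":[[0, -0.53, -0.318, 0, 0, 0, -0.0668], [0, -0.53, -0.318, 0, 0, 0, -0.0668], [0, -0.53, -0.318, 0, 0, 0, -0.0668], [0, -0.53, -0.318, 0, 0, 0, -0.0668], [0, -0.53, -0.318, 0, 0, 0, -0.0668], [0, -0.53, -0.318, 0, 0, 0, -0.0668], [0, -0.53, -0.318, 0, 0, 0, -0.0668], [0, -0.53, -0.318, 0.06, 0, 0, -0.0668], [0, -0.53, -0.318, 0.06, 0, 0, -0.0668], [0, -0.53, -0.318, 0.06, 0, 0, -0.0668]]}' --clamp_n 20

```text
clock: 3.95
tool_pos: [0.6738, 0.111, 0.1167]
eef_rot: [0.019, 1.0, -0.0, -0.002]
contact_force: [1.1, 0.2, -0.6]
opening: 0.239
finger_force: 20.0
```

Run:
```python
from h import *
im,d,p=shot('wrist','w2.png');P=cloud(d,p)
to(.6767,.1098,.043,88)
```

```text
d [-0.0021 -0.0016  0.0751] r [ 0.    -0.002 -0.003] q7 1.00 dist 0.075
```

View pics/w2.png

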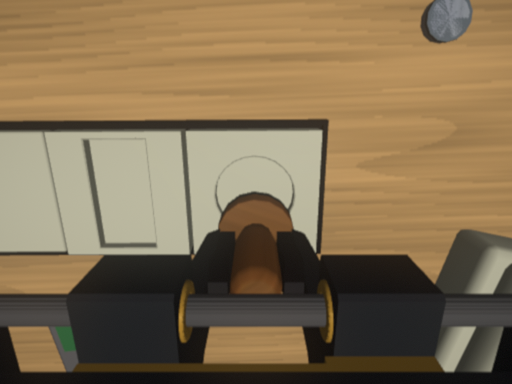

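The wrist view shows the well at about (255,190) with the stamp foot just in front and centred sideways at x≈256. I'll check the well centre by casting rays from its rim points.

Add to h.py:
```python
def ray(p,uv,z):
    K=np.array([[p['fx'],0,p['cx']],[0,p['fy'],p['cy']],[0,0,1.]])
    n=cv2.undistortPoints(np.array(uv,float)[:,None],K,np.array([p['k1'],0,0,0,0.]))[:,0]
    Rm=cv2.Rodrigues(np.array(p['rvec'],float))[0]; o=-Rm.T@np.array(p['tvec']); r=np.c_[n,np.ones(len(n))]@Rm
    return o+r*((z-o[2])/r[:,2])[:,None]
```

Run:
```python
from h import *
p=camera_params('wrist')
print(ray(p,[(216,190),(294,190),(255,156),(85,138),(147,138),(157,245),(97,247)],.022).round(4)[:,:2])
to(.6767,.1098,.042,88)
```

```text
[[ 0.6711  0.079 ]
 [ 0.6735  0.1419]
 [ 0.6446  0.1115]
 [ 0.6257 -0.0184]
 [ 0.6275  0.0292]
 [ 0.7182  0.0251]
 [ 0.7181 -0.0263]]
d [-0.0021 -0.0016  0.0761] r [ 0.    -0.002 -0.003] q7 1.00 dist 0.076
```

In the tool's units: 0.076 m is 0.152, -0.002 m is -0.004.

inch_along --moves '{"rows":[[0, -0.004, -0.002, 0.06, 0, 0, 0], [0, -0.004, -0.002, 0.11, 0, 0, 0], [0, -0.004, -0.002, 0.13, 0, 0, 0], [0, -0.004, -0.002, 0.14, 0, 0, 0], [0, -0.004, -0.002, 0.148, 0, 0, 0], [0, -0.004, -0.002, 0.152, 0, 0, 0], [0, -0.004, -0.002, 0.152, 0, 0, 0], [0, -0.004, -0.002, 0.152, 0, 0, 0]]}' --clamp_n 20

```text
clock: 4.8
tool_pos: [0.6782, 0.1095, 0.0435]
eef_rot: [0.02, 1.0, 0.0, 0.001]
contact_force: [-0.8, 0.6, -0.9]
opening: 0.239
finger_force: 20.0
```

inch_along --moves '{"rows":[[0, 0, 0, 0, 0, 0, 0]]}'

```text
clock: 4.9
tool_pos: [0.6781, 0.1094, 0.0433]
eef_rot: [0.02, 1.0, 0.0, 0.0]
contact_force: [0.5, -0.1, -0.7]
opening: 0.239
finger_force: 20.0
```

inch_along --moves '{"rows":[[0.5, 0, 0, 0, 0, 0, 0], [0.5, 0, 0, 0, 0, 0, 0], [0.5, 0, 0, 0, 0, 0, 0], [0.5, 0, 0, 0, 0, 0, 0], [0.5, 0, 0, 0, 0, 0, 0], [0.5, 0, 0, -0.08, 0, 0, 0], [0.7, 0, 0, -0.18, 0, 0, 0], [0.7, 0, 0, -0.22, 0, 0, 0], [0.7, 0, 0, -0.22, 0, 0, 0]]}'

```text
clock: 5.8
tool_pos: [0.6802, 0.1102, 0.1569]
eef_rot: [0.02, 1.0, 0.001, 0.004]
contact_force: [-0.2, 0.3, -0.4]
opening: 0.7
finger_force: 0.0
```

```bash
python3 -c "
from h import *
to(.4747,.147,.15,56.9)"
```

```text
d [0.2069 0.0285 0.0055] r [0.004 0.007 0.537] q7 1.01 dist 0.209
```

In the tool's units: 0.207 m is 0.414, 0.028 m is 0.056, 0.54 rad is 0.1719.

inch_along --moves '{"rows":[[0.7, 0.414, 0.056, 0.01, 0, 0, 0.1719], [0.7, 0.414, 0.056, 0.01, 0, 0, 0.1719], [0.7, 0.414, 0.056, 0.01, 0, 0, 0.1719], [0.7, 0.414, 0.056, 0.01, 0, 0, 0.1719], [0.7, 0.414, 0.056, 0.01, 0, 0, 0.1719], [0.7, 0.414, 0.056, 0.01, 0, 0, 0.1719], [0.7, 0.414, 0.056, 0.01, 0, 0, 0.1719], [0.7, 0.414, 0.056, 0.01, 0, 0, 0.1719]]}'

```text
clock: 6.6
tool_pos: [0.4741, 0.1453, 0.1474]
eef_rot: [0.287, 0.958, 0.0, 0.001]
contact_force: [0.3, -0.2, 0.2]
opening: 0.701
finger_force: 0.0
```

Run:
```python
from h import *
im,d,p=shot('top','t2.png');P=cloud(d,p)
k=(d>0)&(abs(P[...,0]-.677)<.045)&(abs(P[...,1]-.11)<.045)&(P[...,2]>.04)
q=P[k];print('stamp',len(q),q[q[:,2]>q[:,2].max()-.01].mean(0) if len(q) else 0)
im,d,p=shot('wrist','w3.png');P=cloud(d,p)
k=(d>0)&(abs(P[...,0]-.475)<.05)&(abs(P[...,1]-.147)<.05)&(P[...,2]>.035)&(P[...,2]<.055)
print(cv2.minAreaRect((P[k][:,:2]*1000).astype(np.float32)))
to(.4747,.147,.025,56.9)
```

```text
stamp 94 [0.67708208 0.1090845  0.08253015]
((473.4075622558594, 146.99563598632812), (21.832061767578125, 65.71436309814453), 56.26438522338867)
d [1.000e-04 2.000e-03 1.225e-01] r [ 0.001  0.001 -0.004] q7 0.35 dist 0.122
```

View pics/w3.png

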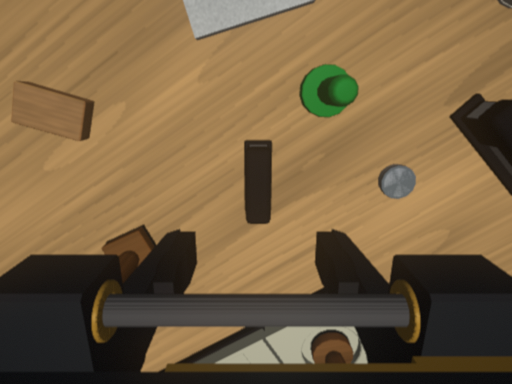

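The wrist view shows the small stapler at (258,182), aligned with the fingers. The square stamp at (130,255) is clear, and the round stamp stands in the well at the bottom of the picture. I'll descend.

In the tool's units: 0.123 m is 0.246, 0.002 m is 0.004.

inch_along --moves '{"rows":[[0.6, 0.002, 0.004, 0.1, 0, 0, 0], [0.6, 0.002, 0.004, 0.2, 0, 0, 0], [0.6, 0.002, 0.004, 0.23, 0, 0, 0], [0.6, 0.002, 0.004, 0.246, 0, 0, 0], [0.6, 0.002, 0.004, 0.246, 0, 0, 0], [0.6, 0.002, 0.004, 0.246, 0, 0, 0]]}' --clamp_n 30

```text
clock: 7.3
tool_pos: [0.4732, 0.1479, 0.0255]
eef_rot: [0.286, 0.958, 0.001, 0.001]
contact_force: [-0.2, 0.2, 0.5]
opening: 0.599
finger_force: 0.0
```

inch_along --moves '{"rows":[[0, 0, 0, 0, 0, 0, 0], [0, 0, 0, 0, 0, 0, 0], [0, 0, 0, 0, 0, 0, 0], [0, 0, 0, 0, 0, 0, 0], [0, 0, 0, 0, 0, 0, 0], [0, 0, 0, 0, 0, 0, 0]]}' --clamp_n 30

```text
clock: 7.9
tool_pos: [0.4726, 0.1479, 0.0251]
eef_rot: [0.286, 0.958, 0.0, 0.0]
contact_force: [0.4, -0.1, 5.6]
opening: 0.245
finger_force: 30.0
```

inch_along --moves '{"rows":[[0, 0, 0, -0.06, 0, 0, 0], [0, 0, 0, -0.16, 0, 0, 0], [0, 0, 0, -0.22, 0, 0, 0], [0, 0, 0, -0.22, 0, 0, 0], [0, 0, 0, -0.22, 0, 0, 0]]}' --clamp_n 30

```text
clock: 8.4
tool_pos: [0.4722, 0.1476, 0.1347]
eef_rot: [0.286, 0.958, 0.0, 0.0]
contact_force: [-0.4, -0.2, -1.4]
opening: 0.249
finger_force: 30.0
```

```bash
python3 -c "
from h import *
to(.672,.002,.13,88)"
```

```text
d [-0.2469 -0.0123  0.0048] r [ 0.     0.    -0.545] q7 0.33 dist 0.247
```

In the tool's units: -0.247 m is -0.494, 0.03 m is 0.06, -0.545 rad is -0.1735.

inch_along --moves '{"rows":[[0, -0.494, -0.024, 0, 0, 0, -0.1735], [0, -0.494, -0.024, 0, 0, 0, -0.1735], [0, -0.494, -0.024, 0, 0, 0, -0.1735], [0, -0.494, -0.024, 0, 0, 0, -0.1735], [0, -0.494, -0.024, 0, 0, 0, -0.1735], [0, -0.494, -0.024, 0, 0, 0, -0.1735], [0, -0.494, -0.024, 0, 0, 0, -0.1735], [0, -0.494, -0.024, 0.06, 0, 0, -0.1735], [0, -0.494, -0.024, 0.06, 0, 0, -0.1735], [0, -0.494, -0.024, 0.06, 0, 0, -0.1735]]}'

```text
clock: 9.4
tool_pos: [0.6703, 0.0039, 0.1036]
eef_rot: [0.016, 1.0, 0.0, -0.002]
contact_force: [0.4, 1.2, -0.8]
opening: 0.247
finger_force: 30.0
```

Run:
```python
from h import *
im,d,p=shot('wrist','w4.png')
to(.672,.002,.038,88)
```

```text
d [-0.0007 -0.0018  0.0667] r [ 0.    -0.001  0.002] q7 1.09 dist 0.067
```

View pics/w4.png

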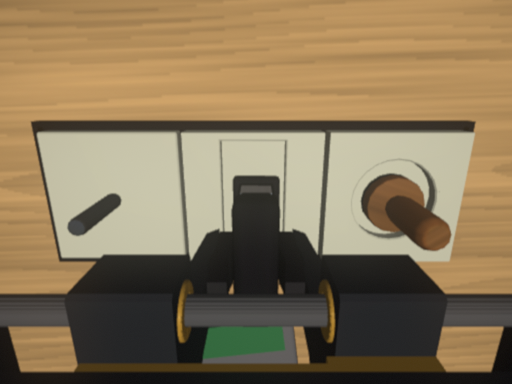

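The wrist view shows the stapler (about 256,190) square over the bay (columns 221–286), with the round stamp upright in the well at (395,205). I'll lower it and release.

In the tool's units: 0.066 m is 0.132, 0.063 m is 0.126.

inch_along --moves '{"rows":[[0, -0.002, -0.004, 0.06, 0, 0, 0], [0, -0.002, -0.004, 0.1, 0, 0, 0], [0, -0.002, -0.004, 0.116, 0, 0, 0], [0, -0.002, -0.004, 0.126, 0, 0, 0], [0, -0.002, -0.004, 0.132, 0, 0, 0], [0, -0.002, -0.004, 0.132, 0, 0, 0], [0, -0.002, -0.004, 0.132, 0, 0, 0], [0, -0.002, -0.004, 0.132, 0, 0, 0]]}'

```text
clock: 10.25
tool_pos: [0.6738, 0.0004, 0.0395]
eef_rot: [0.017, 1.0, 0.0, 0.001]
contact_force: [0.5, 0.0, -1.9]
opening: 0.245
finger_force: 30.0
```

inch_along --moves '{"rows":[[0.5, 0, 0, 0, 0, 0, 0], [0.5, 0, 0, 0, 0, 0, 0], [0.5, 0, 0, 0, 0, 0, 0], [0.5, 0, 0, 0, 0, 0, 0], [0.5, 0, 0, 0, 0, 0, 0], [0.5, 0, 0, -0.08, 0, 0, 0], [0.8, 0, 0, -0.18, 0, 0, 0], [1, 0, 0, -0.24, 0, 0, 0], [1, 0, 0, -0.24, 0, 0, 0], [1, 0, 0, -0.24, 0, 0, 0]]}'

```text
clock: 11.25
tool_pos: [0.6734, 0.0003, 0.1592]
eef_rot: [0.017, 1.0, -0.0, 0.0]
contact_force: [0.3, -0.2, -0.5]
opening: 0.838
finger_force: 0.0
```

```bash
python3 -c "
from h import *
to(.5735,-.340,.15,88);to(.5735,-.340,.15,60)"
```

```text
d [ 0.0879 -0.3435  0.0092] r [-0.     0.001  0.   ] q7 1.12 dist 0.355
d [ 0.0879 -0.3435  0.0092] r [0.    0.001 0.489] q7 1.12 dist 0.355
```

In the tool's units: -0.343 m is -0.686, 0.088 m is 0.176.

inch_along --moves '{"rows":[[1, 0.176, -0.686, 0.02, 0, 0, 0], [1, 0.176, -0.686, 0.02, 0, 0, 0], [1, 0.176, -0.686, 0.02, 0, 0, 0], [1, 0.176, -0.686, 0.02, 0, 0, 0], [1, 0.176, -0.686, 0.02, 0, 0, 0], [1, 0.176, -0.686, 0.02, 0, 0, 0], [1, 0.176, -0.686, 0.02, 0, 0, 0], [1, 0.176, -0.686, 0.02, 0, 0, 0], [1, 0.176, -0.686, 0.02, 0, 0, 0], [1, 0.176, -0.686, 0.02, 0, 0, 0]]}'

```text
clock: 12.25
tool_pos: [0.5736, -0.3369, 0.1476]
eef_rot: [0.016, 1.0, 0.001, -0.001]
contact_force: [0.2, 1.0, -0.1]
opening: 1.0
finger_force: 0.0
```

Run:
```python
from h import *
im,d,p=shot('top','t3.png');P=cloud(d,p)
k=(d>0)&(abs(P[...,0]-.673)<.05)&(abs(P[...,1]-.002)<.05)&(P[...,2]>.035)&(P[...,2]<.1)
print('stapler',cv2.minAreaRect((P[k][:,:2]*1000).astype(np.float32)),np.median(P[k][:,2]))
im,d,p=shot('wrist','w5.png');P=cloud(d,p)
for x,y,h in((.5735,-.34,.024),(.465,-.314,.018)):
    k=(d>0)&(abs(P[...,0]-x)<.04)&(abs(P[...,1]-y)<.04)&(P[...,2]>h-.007)&(P[...,2]<h+.008)
    if k.sum()>10: print(k.sum(),cv2.minEnclosingCircle((P[k][:,:2]*1000).astype(np.float32)))
to(.5735,-.340,.004,88)
```

```text
stapler ((675.4417114257812, 0.6624441146850586), (22.04456329345703, 66.89642333984375), 87.99531555175781) 0.054901211379017746
2564 ((572.658203125, -340.3959655761719), 29.954505920410156)
1579 ((464.561767578125, -314.56170654296875), 22.84998893737793)
d [ 0.0007 -0.0041  0.1442] r [ 0.002 -0.     0.004] q7 1.61 dist 0.144
```

View pics/w5.png

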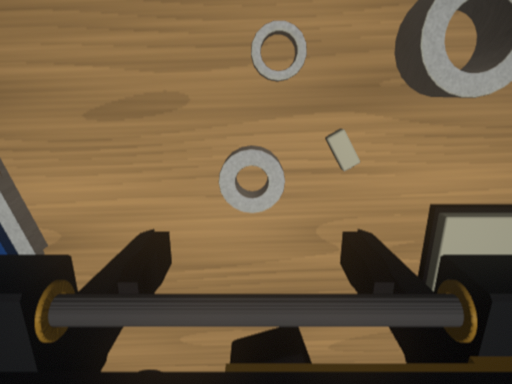

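The wrist view shows the large roll at (252,180) centred between the fingers, the small roll at (279,50) and the parcel roll at (470,45), which is clear. The stapler reads as seated in the bay, top at 0.055 m. I'll descend on the large roll.

In the tool's units: 0.142 m is 0.284, 0.138 m is 0.276.

inch_along --moves '{"rows":[[1, 0.002, -0.008, 0.1, 0, 0, 0], [1, 0.002, -0.008, 0.2, 0, 0, 0], [1, 0.002, -0.008, 0.25, 0, 0, 0], [1, 0.002, -0.008, 0.276, 0, 0, 0], [1, 0.002, -0.008, 0.284, 0, 0, 0], [1, 0.002, -0.008, 0.284, 0, 0, 0], [1, 0.002, -0.008, 0.284, 0, 0, 0]]}' --clamp_n 20

```text
clock: 13.05
tool_pos: [0.5737, -0.3435, 0.0085]
eef_rot: [0.017, 1.0, -0.001, 0.001]
contact_force: [0.6, 0.4, -0.1]
opening: 1.0
finger_force: 0.0
```

inch_along --moves '{"rows":[[0.3, 0, 0, 0, 0, 0, 0], [0.3, 0, 0, 0, 0, 0, 0], [0.3, 0, 0, 0, 0, 0, 0], [0.3, 0, 0, 0, 0, 0, 0], [0.3, 0, 0, 0, 0, 0, 0], [0.3, 0, 0, 0, 0, 0, 0]]}' --clamp_n 20

```text
clock: 13.65
tool_pos: [0.5724, -0.3433, 0.007]
eef_rot: [0.017, 1.0, -0.0, 0.0]
contact_force: [-0.8, -0.4, 3.6]
opening: 0.66
finger_force: 20.1
```

inch_along --moves '{"rows":[[0.3, 0, 0, -0.06, 0, 0, 0], [0.3, 0, 0, -0.16, 0, 0, 0], [0.3, 0, 0, -0.26, 0, 0, 0], [0.3, 0, 0, -0.26, 0, 0, 0], [0.3, 0, 0, -0.26, 0, 0, 0]]}' --clamp_n 20

```text
clock: 14.15
tool_pos: [0.5726, -0.3437, 0.1377]
eef_rot: [0.018, 1.0, -0.001, 0.001]
contact_force: [-0.4, -0.8, -1.7]
opening: 0.659
finger_force: 20.1
```

```bash
python3 -c "
from h import *
to(.6685,-.106,.14,88)"
```

```text
d [-0.0875  0.2409 -0.0024] r [-0.001  0.002 -0.   ] q7 1.60 dist 0.256
```

In the tool's units: 0.241 m is 0.482, -0.0875 m is -0.175.

inch_along --moves '{"rows":[[0.3, -0.175, 0.482, 0, 0, 0, 0], [0.3, -0.175, 0.482, 0, 0, 0, 0], [0.3, -0.175, 0.482, 0, 0, 0, 0], [0.3, -0.175, 0.482, 0, 0, 0, 0], [0.3, -0.175, 0.482, 0, 0, 0, 0], [0.3, -0.175, 0.482, 0, 0, 0, 0], [0.3, -0.175, 0.482, 0, 0, 0, 0], [0.3, -0.175, 0.482, 0, 0, 0, 0], [0.3, -0.175, 0.482, 0, 0, 0, 0]]}'

```text
clock: 15.05
tool_pos: [0.6668, -0.1088, 0.1356]
eef_rot: [0.019, 1.0, -0.001, -0.001]
contact_force: [-0.9, -0.9, 0.2]
opening: 0.662
finger_force: 20.1
```

Run:
```python
from h import *
im,d,p=shot('wrist','w6.png')
to(.669,-.106,.026,88)
```

```text
d [-0.002   0.0028  0.1099] r [-0.002 -0.002 -0.003] q7 1.26 dist 0.110
```

View pics/w6.png

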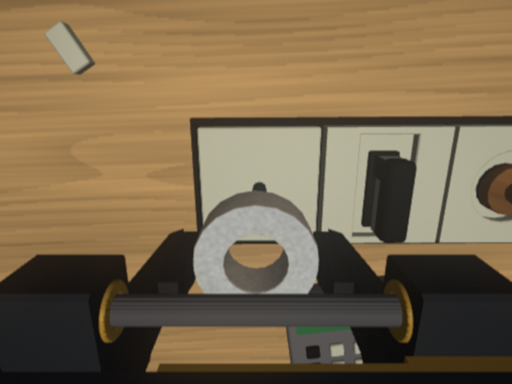

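Run:
```python
from h import *
p=camera_params('wrist')
print(ray(p,[(199,127),(321,127),(259,187)],.018).round(4)[:,:2])
im=cv2.imread('pics/w6.png');k=np.zeros(im.shape[:2],np.uint8)
print(im[180:194:2,245:275:3].max(2))
```

```text
[[ 0.615  -0.1543]
 [ 0.6188 -0.0533]
 [ 0.6687 -0.1064]]
[[183 182 183 183 183 180 184 183 183 183]
 [182 182 182 176 123 108 168 184 183 183]
 [183 182 183 109  50  51  79 179 183 182]
 [183 183 182  52  51  52  50 171 182 182]
 [182 183 175  49  50  52  51 143 182 183]
 [180 176 157  78  69  64  57 120 183 183]
 [122 104  97  94  95  96  91 100 143 154]]
```

The post base at wrist (259,187) casts to (0.669, −0.106), which matches the row estimate. I'll lower over the post.

In the tool's units: 0.11 m is 0.22, 0.104 m is 0.208.

inch_along --moves '{"rows":[[0.3, -0.004, 0.006, 0, 0, 0, 0], [0.3, -0.004, 0.006, 0.04, 0, 0, 0], [0.3, -0.004, 0.006, 0.1, 0, 0, 0], [0.3, -0.004, 0.006, 0.16, 0, 0, 0], [0.3, -0.004, 0.006, 0.19, 0, 0, 0], [0.3, -0.004, 0.006, 0.208, 0, 0, 0], [0.3, -0.004, 0.006, 0.216, 0, 0, 0], [0.3, -0.004, 0.006, 0.22, 0, 0, 0], [0.3, -0.004, 0.006, 0.22, 0, 0, 0], [0.3, -0.004, 0.006, 0.22, 0, 0, 0]]}'

```text
clock: 16.1
tool_pos: [0.6709, -0.1026, 0.0277]
eef_rot: [0.017, 1.0, 0.0, 0.001]
contact_force: [-1.0, 0.0, -0.2]
opening: 0.661
finger_force: 20.1
```

```bash
python3 -c "
from h import *
to(.669,-.106,.026,88)"
```

```text
d [ 0.0018 -0.0035  0.0017] r [0.    0.002 0.   ] q7 1.20 dist 0.004
```

In the tool's units: -0.12 m is -0.24, 0.002 m is 0.004.

inch_along --moves '{"rows":[[0.3, 0.004, -0.006, 0.004, 0, 0, 0], [0.3, 0.004, -0.006, 0.004, 0, 0, 0], [0.85, 0.004, -0.006, 0.004, 0, 0, 0], [0.85, 0.004, -0.006, 0.004, 0, 0, 0], [0.85, 0.004, -0.006, 0.004, 0, 0, 0], [0.85, 0.004, -0.006, 0.004, 0, 0, 0], [0.85, 0.004, -0.006, -0.06, 0, 0, 0], [0.85, 0.004, -0.006, -0.16, 0, 0, 0], [0.85, 0.004, -0.006, -0.24, 0, 0, 0], [0.85, 0.004, -0.006, -0.24, 0, 0, 0]]}'

```text
clock: 17.1
tool_pos: [0.6723, -0.1052, 0.1532]
eef_rot: [0.018, 1.0, 0.0, 0.006]
contact_force: [0.8, -0.6, -0.9]
opening: 0.851
finger_force: 0.0
```

```bash
python3 -c "
from h import *
to(.4646,-.3145,.15,88)"
```

```text
d [ 0.2002 -0.2165  0.0008] r [ 0.     0.012 -0.   ] q7 1.26 dist 0.295
```

In the tool's units: -0.216 m is -0.432, 0.2 m is 0.4.

inch_along --moves '{"rows":[[0.8, 0.4, -0.432, 0, 0, 0, 0], [0.8, 0.4, -0.432, 0, 0, 0, 0], [0.8, 0.4, -0.432, 0, 0, 0, 0], [0.8, 0.4, -0.432, 0, 0, 0, 0], [0.8, 0.4, -0.432, 0, 0, 0, 0], [0.8, 0.4, -0.432, 0, 0, 0, 0], [0.8, 0.4, -0.432, 0, 0, 0, 0], [0.8, 0.4, -0.432, 0, 0, 0, 0], [0.8, 0.4, -0.432, 0, 0, 0, 0], [0.8, 0.4, -0.432, 0, 0, 0, 0]]}'

```text
clock: 18.1
tool_pos: [0.4621, -0.3127, 0.1466]
eef_rot: [0.016, 1.0, 0.001, 0.0]
contact_force: [-0.6, 1.2, 0.1]
opening: 0.802
finger_force: 0.0
```

Run:
```python
from h import *
im,d,p=shot('top','t4.png');P=cloud(d,p)
k=(d>0)&(abs(P[...,0]-.669)<.045)&(abs(P[...,1]+.106)<.045)&(P[...,2]>.03)&(P[...,2]<.052)
print('large',cv2.minEnclosingCircle((P[k][:,:2]*1000).astype(np.float32)),np.median(P[k][:,2]))
im,d,p=shot('wrist');P=cloud(d,p)
k=(d>0)&(abs(P[...,0]-.465)<.04)&(abs(P[...,1]+.314)<.04)&(P[...,2]>.011)&(P[...,2]<.026)
print('small',cv2.minEnclosingCircle((P[k][:,:2]*1000).astype(np.float32)))
to(.4646,-.3145,.005,88)
```

```text
large ((668.6143188476562, -105.77537536621094), 30.581327438354492) 0.041147575837122294
small ((464.3629150390625, -314.6564025878906), 23.018369674682617)
d [-0.0028 -0.0014  0.1416] r [0.001 0.001 0.003] q7 1.54 dist 0.142
```

The large roll is seated at (0.6686, −0.1058), top at about 0.042 m. Next is the small one.

In the tool's units: 0.142 m is 0.284, 0.138 m is 0.276.

inch_along --moves '{"rows":[[0.8, -0.006, -0.002, 0.1, 0, 0, 0], [0.8, -0.006, -0.002, 0.2, 0, 0, 0], [0.8, -0.006, -0.002, 0.25, 0, 0, 0], [0.8, -0.006, -0.002, 0.276, 0, 0, 0], [0.8, -0.006, -0.002, 0.284, 0, 0, 0], [0.8, -0.006, -0.002, 0.284, 0, 0, 0], [0.8, -0.006, -0.002, 0.284, 0, 0, 0]]}' --clamp_n 15

```text
clock: 18.9
tool_pos: [0.4647, -0.3159, 0.006]
eef_rot: [0.017, 1.0, -0.0, 0.001]
contact_force: [0.2, 0.2, -0.2]
opening: 0.797
finger_force: 0.0
```

inch_along --moves '{"rows":[[0.2, 0, 0, 0, 0, 0, 0], [0.2, 0, 0, 0, 0, 0, 0], [0.2, 0, 0, 0, 0, 0, 0], [0.2, 0, 0, 0, 0, 0, 0], [0.2, 0, 0, 0, 0, 0, 0], [0.2, 0, 0, 0, 0, 0, 0]]}' --clamp_n 15

```text
clock: 19.5
tool_pos: [0.4639, -0.3158, 0.0052]
eef_rot: [0.017, 1.0, -0.0, 0.0]
contact_force: [-1.4, 0.0, 5.4]
opening: 0.522
finger_force: 15.0
```

inch_along --moves '{"rows":[[0.2, 0, 0, -0.06, 0, 0, 0], [0.2, 0, 0, -0.16, 0, 0, 0], [0.2, 0, 0, -0.26, 0, 0, 0], [0.2, 0, 0, -0.26, 0, 0, 0], [0.2, 0, 0, -0.26, 0, 0, 0]]}'

```text
clock: 20.0
tool_pos: [0.4639, -0.316, 0.1356]
eef_rot: [0.018, 1.0, -0.001, 0.001]
contact_force: [-1.0, -0.3, -0.7]
opening: 0.523
finger_force: 15.0
```

```bash
python3 -c "
from h import *
to(.669,-.106,.14,88)"
```

```text
d [-0.1976  0.2171 -0.0043] r [-0.001  0.002 -0.   ] q7 1.52 dist 0.294
```

In the tool's units: 0.217 m is 0.434, -0.005 m is -0.01.

inch_along --moves '{"rows":[[0.2, -0.395, 0.434, -0.01, 0, 0, 0], [0.2, -0.395, 0.434, -0.01, 0, 0, 0], [0.2, -0.395, 0.434, -0.01, 0, 0, 0], [0.2, -0.395, 0.434, -0.01, 0, 0, 0], [0.2, -0.395, 0.434, -0.01, 0, 0, 0], [0.2, -0.395, 0.434, -0.01, 0, 0, 0], [0.2, -0.395, 0.434, -0.01, 0, 0, 0], [0.2, -0.395, 0.434, -0.01, 0, 0, 0], [0.2, -0.395, 0.434, -0.01, 0, 0, 0], [0.2, -0.395, 0.434, -0.01, 0, 0, 0]]}'

```text
clock: 21.0
tool_pos: [0.6671, -0.1078, 0.1387]
eef_rot: [0.019, 1.0, -0.001, -0.001]
contact_force: [0.8, -0.1, 0.5]
opening: 0.522
finger_force: 15.0
```

inch_along --moves '{"rows":[[0.2, 0, 0, 0, 0, 0, 0], [0.2, 0, 0, 0, 0, 0, 0]]}'

```text
clock: 21.2
tool_pos: [0.6681, -0.1065, 0.1397]
eef_rot: [0.018, 1.0, -0.0, -0.0]
contact_force: [-0.6, -1.0, -0.9]
opening: 0.52
finger_force: 15.0
```

Run:
```python
from h import *
im,d,p=shot('wrist','w7.png')
to(.669,-.106,.048,88)
```

```text
d [-0.0007  0.0003  0.0918] r [-0.     0.    -0.001] q7 1.25 dist 0.092
```

View pics/w7.png

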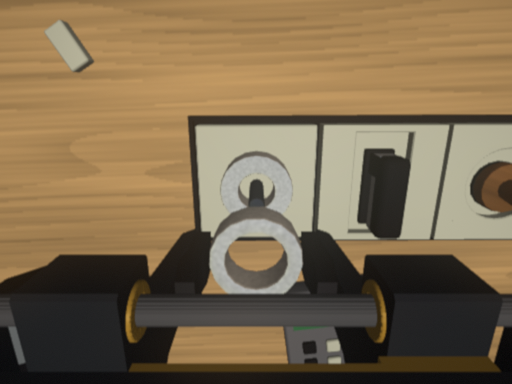

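The wrist view shows the large roll flat over the post at (257,188) and the small roll in the gripper at (256,250), lined up with it. I'll lower it.

In the tool's units: 0.092 m is 0.184, 0.09 m is 0.18.

inch_along --moves '{"rows":[[0.2, -0.002, 0, 0.06, 0, 0, 0], [0.2, -0.002, 0, 0.11, 0, 0, 0], [0.2, -0.002, 0, 0.15, 0, 0, 0], [0.2, -0.002, 0, 0.17, 0, 0, 0], [0.2, -0.002, 0, 0.18, 0, 0, 0], [0.2, -0.002, 0, 0.184, 0, 0, 0], [0.2, -0.002, 0, 0.184, 0, 0, 0], [0.2, -0.002, 0, 0.184, 0, 0, 0], [0.2, -0.002, 0, 0.184, 0, 0, 0]]}'

```text
clock: 22.15
tool_pos: [0.6701, -0.1056, 0.0486]
eef_rot: [0.017, 1.0, -0.0, 0.001]
contact_force: [0.1, -0.8, 0.0]
opening: 0.518
finger_force: 15.0
```

inch_along --moves '{"rows":[[0.75, 0, 0, 0, 0, 0, 0], [0.75, 0, 0, 0, 0, 0, 0], [0.75, 0, 0, 0, 0, 0, 0], [0.75, 0, 0, 0, 0, 0, 0], [0.75, 0, 0, -0.06, 0, 0, 0], [0.75, 0, 0, -0.16, 0, 0, 0], [0.75, 0, 0, -0.26, 0, 0, 0], [0.75, 0, 0, -0.3, 0, 0, 0], [0.75, 0, 0, -0.3, 0, 0, 0], [0.75, 0, 0, -0.3, 0, 0, 0]]}'

```text
clock: 23.15
tool_pos: [0.6691, -0.1057, 0.1972]
eef_rot: [0.017, 1.0, -0.0, -0.0]
contact_force: [-0.5, 0.4, -0.2]
opening: 0.755
finger_force: 0.0
```

inch_along --moves '{"rows":[[0.75, 0.2, -0.3, 0, 0, 0, 0], [0.75, 0.4, -0.4, 0, 0, 0, 0], [0.75, 0.4, -0.4, 0, 0, 0, 0], [0.75, 0.4, -0.4, 0, 0, 0, 0], [0.75, 0.4, -0.4, 0, 0, 0, 0], [0.75, 0.4, -0.4, 0, 0, 0, 0], [0.75, 0.4, -0.4, 0, 0, 0, 0], [0.75, 0.4, -0.4, 0, 0, 0, 0]]}'

```text
clock: 23.95
tool_pos: [0.4614, -0.2986, 0.1961]
eef_rot: [0.018, 1.0, 0.001, -0.001]
contact_force: [1.1, 0.6, -0.4]
opening: 0.745
finger_force: 0.0
```

Run:
```python
from h import *
im,d,p=shot('top');P=cloud(d,p)
cv2.imwrite('pics/end.png',cv2.resize(im[100:270,60:445],None,fx=2,fy=2)[:,:,::-1])
for n,x,y,a,b in(('small',.669,-.106,.052,.0655),('large',.669,-.106,.034,.048),('stamp',.677,.109,.075,.1),('stapler',.675,.001,.045,.07),('sq',.4728,-.002,.066,.08),('long',.584,.348,.046,.06),('parcel',.4622,-.1692,.042,.06)):
    r=.08 if n=='long' else .048
    k=(d>0)&(abs(P[...,0]-x)<r)&(abs(P[...,1]-y)<r)&(P[...,2]>a)&(P[...,2]<b)
    print(n,np.round(cv2.minAreaRect((P[k][:,:2]*1000).astype(np.float32))[0],1),np.median(P[k][:,2]).round(4))
```

```text
small [ 671.2 -105.5] 0.0593
large [ 664.2 -104.7] 0.0416
stamp [677.7 109. ] 0.0829
stapler [675.1   0.8] 0.0552
sq [472.5  -1.2] 0.071
long [584.  347.9] 0.0515
parcel [ 462.  -168.7] 0.0459
```

View pics/end.png

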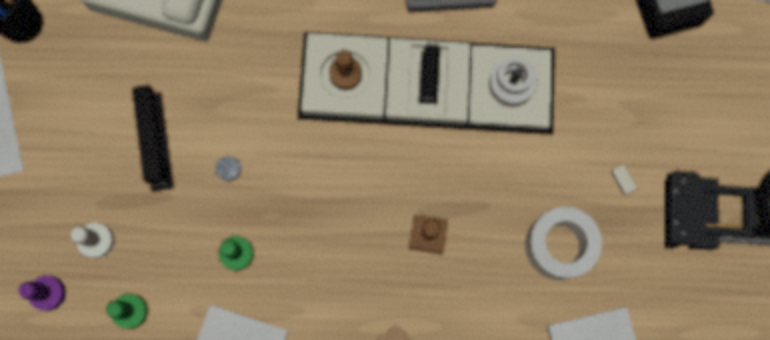

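The final picture shows the stamp in the well (345,70), the stapler in the bay (430,73), both rolls on the post (513,82), and the look-alikes where they were. I'll hand it in.

```bash
python3 -c "
from plant import *
print(finish_job())"
```

```text
the job is handed in; nothing more can be done
None
```

I handed the job in at about 24 s: both tape rolls on the post (larger underneath), the round stamp in the well, the small stapler in the bay, and the look-alikes unmoved; the last camera check showed all of this, but no verdict came back.

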